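Set the side gauge of a bench punch without backlash and load a board against it

ROBOT

A 6-joint arm with a two-finger parallel gripper is mounted at the origin on the work surface. World frame = base frame: x ahead of the robot, y to its left, z up, the work surface at z = 0. Lengths are in m, angles in degrees, forces in N, time in s.
With the tool pointing down it reaches from about 0.4 to 0.825 m from the base axis. Payload 7 kg.
Tool frame: the origin (TCP) lies at the very end of the fingers, on their centre line; the grasp point (between the pads) lies 19 mm behind it (ctrl.grasp_offset is the distance from the TCP to the grasp point, in m); z points along the fingers, y is the line along which they close (so a half turn about z gives the same grasp; the last joint's range is limited). The gripper opens to 88 mm and grips with 3 to 60 N. Pads are 19 mm wide; open, the fingers measure 130 mm over their backs; the gripper's body (78 mm by 193 mm) begins 47 mm behind the grasp point.
Start: joints at [16.507, 20.546, 0.682, 0, -70.136, -16.507], TCP at [0.675, -0, 0.227] pointing down, gripper open.
Joint ranges: [-176.03, 176.03], [-82.01, 121.73], [-58.28, 71.71], [-173.87, 95.51], [-174.79, -0.11], [-173.66, 173.66]. Speed limits (degrees/s): [136.94, 136.94, 172.46, 180, 180, 180].

INTERFACE

Orientations are given as [roll, pitch, yaw] about the fixed x, y, z axes, in that order (R = Rz(yaw) Ry(pitch) Rx(roll)).
In Python, from plant import ctrl gives the robot as it stands. The module is installed in compiled form; this text tells all that it offers.
- The arm moves only by the tool jog_arm, never from a script. Its argument "plan" is a list that holds one entry, the list of rows, each a list of 7 numbers: the opening, from 0 (shut) to 1 (fully open), then the shift along the tool's x, y, z in m, then the turn, a rotation vector about the tool's x, y, z in degrees. A call has 1 to 20 rows; each row is the pose to reach, as a shift and turn from the pose commanded when the call began, along the tool's axes at that moment; what a row does not reach only later rows make up. A row lasts 1/8 s, in which the tool goes at most 62.5 mm and 10.7 degrees, less where a joint would pass 70% of its speed; a pose out of reach is approached as far as the arm can. A call with a gripper value outside its range is refused whole. The fingers move at their own pace and stop on an object; the grip force is fixed at half the most. Time passes only in rows, so rows that repeat a pose let the fingers close. It gives the time, the measured TCP pose, the force, the opening and the grip force at its end, in the units of the state.
- ctrl.get_obs(): the state, without advancing time (a new reading comes with each control period).
- ctrl.snapshot(name): name is "scene" or "side" or "wrist"; returns a dict with "image" (480x640x3 uint8, red, green, blue), "vertical_fov" (degrees; the focal length in pixels is half the picture's height over the tangent of half this angle, whatever the lens; pixels are square), "cx", "cy" (the principal point, pixels), "R" (3x3) and "t" (3): a world point X has camera coordinates R X + t; the wrist camera has in their place "T_tool_cam" (4x4, takes a point from camera to tool coordinates, whose origin is the TCP and whose axes are the flange's). Camera axes: x right, y down, z forward; pixel columns grow to the right and rows downward; lengths in m; the calibration is good to about 2 mm. A picture is of the moment at which its call begins: read the wrist's pose just before it. There is no depth.
- ctrl.close_job(): hands the job in; it is judged then, once.
The state is a dict: "clock": time; "joint_pos": joint angles; "qvel": joint speeds; "tau": joint torques, N m; "tool_pos": TCP position; "orientation": TCP orientation; "force": force on the tool from outside, world axes, zero at the start; "moment": the same for the moment, N m; "opening": finger opening in m; "gripper_force": force on a finger pad.
Only numpy, scipy, OpenCV 4.12 (cv2) and the standard library are available. Lean on these libraries where they do the work, as an engineer would, in place of code of your own. Each camera call takes 0.05 s, during which the arm holds its last target. There are 200 camera calls.

TASK

Set the punch's side gauge to the brass clip on the scale by turning the crank, taking up the backlash: wind the gauge about 10 mm past the clip, towards the crank, then wind it back the other way until its pointer tip is level with the clip's tip, and let go of the crank there. Then slide the thin brown board along the bed until its edge lies flush against the gauge, without shifting the gauge, and leave the other things on the desk alone.

Things in the scene. Friction and masses are not known exactly. Their poses are not given: they have to be found in the camera images.
- press: The bench punch, fixed to the desk: a grey flat bed, 220 mm (its x) by 380 mm (its y), top 30 mm above the desk; origin on the desk, 20 mm towards its +y from under the middle of the bed; z up. At the +y end stands a dark gear housing (100 by 100 mm, 55 mm high) with the crank on top. At the +x edge, 30 to 100 mm towards -y from the origin, stands the dark punch head, 100 mm high at most, its nose (at x 62 mm and more) 20 mm over the bed. It may stand turned by up to 0.2 rad.
- crank_axis (a point): A point on the vertical axis of the crank, 100 mm above the desk, 220 mm along +y of the press origin. The crank is a steel disc of radius 50 mm (its top 73 mm above the desk) with an upright handle on it.
- handle_mid (a point): Centre of the crank's upright black round handle: 18 mm diameter, 45 mm tall, its top 121 mm above the desk, 38 mm from the crank axis. The handle spins freely on its pin, so it can be held with a fixed hand orientation and led round the axis in a circle; about 3 N is needed.
- crank (a joint): Angle of the crank, rad, growing counterclockwise seen from above; it starts at 0 and can reach 14. One turn drives the brass dog, and through it the gauge, 36 mm: counterclockwise towards the crank (+y of the press), clockwise away from it. It stays where it is left. At angle 0 the handle is on the -x side of the axis (press frame).
- dog (a joint): Play in the gauge's drive, m: position of the small brass dog between the two stops of the gauge behind the bar, +0.0025 when the dog pushes the gauge towards the crank, -0.0025 when it pushes the gauge away from the crank (towards the board). On reversing, the crank turns about 0.87 rad (5 mm) before the gauge moves. The sliding gauge itself is held by about 6 N of friction.
- gauge_tip (a point): Tip of the dark steel pointer (2 mm wide) of the side gauge, at the scale along the bed's -x edge, in line with the gauge's face. The gauge is an aluminium bar across the bed, 125 mm long (x), 14 mm wide and 20 mm high, that slides along the press's y; it starts on the -y side of the clip, 20 to 42 mm from it (give or take 3 mm). x, y, z as the press.
- gauge_face (a point): Middle of the foot of the gauge's face that looks to the board (-y of the press), 3 mm above the bed. Axes as the press; the face is its x-z plane.
- clip_tip (a point): Tip of the small brass clip (block 20 by 12 by 14 mm, with a 2 mm wide nib) fixed on the scale at the bed's -x edge; it marks where the pointer tip is to stand, level along the press's y. Axes as the press.
- board_mid (a point): Centre of the loose brown cover board lying flat on the bed: 120 mm (its x) by 100 mm (its y) by 6 mm thick, 60 to 130 g. It starts on the -y side of the gauge, 30 mm or more from it, turned by up to 0.12 rad; its +y edge goes against the gauge. There are over 40 mm of free bed beyond its -y edge.
- mug_mid (a point): Bystander: white mug, 80 mm wide and 90 mm high; point half-way up.
- weight_mid (a point): Bystander: turned brass paperweight, 64 mm wide and 52 mm high; point half-way up.
- stapler_mid (a point): Bystander: stapler, 140 by 36 mm and about 45 mm high; point 20 mm up.
Mind the look-alikes: they are no part of the job. What is meant by the part that bears board_mid is not black or turquoise, and is the larger of those in its own colour.

How it is judged (in metres and radians):
On the way, in this order (a step that is already met when the one before it is completed fails the run):
1. the gauge is wound past the clip, by at least 5 mm, towards the crank (y of gauge_tip in the frame of clip_tip above 0.005 m), for 0.1 s.
2. the gauge is wound back to the clip (2.5 mm), driven away from the crank so that the play is taken up (y of gauge_tip in the frame of clip_tip between -0.0025 and 0.0025 m and value of joint dog below -0.0015 m), for 0.2 s.
At the end, for the whole second after the job is handed in: Pointer tip level with the clip tip within 2.5 mm; play taken up (dog below -1.5 mm); board flat on the bed, its +y edge on the gauge (gap under 2.5 mm, 0.04 rad, centre within 50 mm of the middle of the face); crank and board at rest (all of step 2 and y of board_mid in the frame of gauge_face between -0.0525 and -0.0475 m and x of board_mid in the frame of gauge_face between -0.05 and 0.05 m and z of board_mid in the frame of gauge_face below 0.003 m and angle between the x axis of board_mid and the x axis of gauge_face, either way round below 0.04 rad and linear speed of board below 0.01 m/s and velocity of joint crank between -0.05 and 0.05 rad/s); the robot touches nothing.
It fails at once if the mug is shifted by over 20 mm (distance of mug_mid from where it was at the start of the episode above 0.02 m).
It fails at once if the paperweight is shifted by over 20 mm (distance of weight_mid from where it was at the start of the episode above 0.02 m).
It fails at once if the stapler is shifted by over 20 mm (distance of stapler_mid from where it was at the start of the episode above 0.02 m).
It also fails if it takes over 67 s, if anything falls off the work surface, if the arm or the gripper's body presses on something with over 40 N, if the wrist force passes 120 N, or if a joint passes its speed limit or range.

## Working session

There is one attempt and no reset: what is moved stays moved. The work goes in short steps, Python scripts to look and compute and a tool call to move; the robot and the scene stay as the last step left them, time stands still between calls to the robot, and variables do not carry over. Pictures are saved under pics/ and viewed, at most 10 in all, crops included, and the job is handed in when it is done.

Besides the shell and the picture viewer there is one more tool, called after ">>>" as name([rows], argument=value, ...), one row to a line, values as JSON. jog_arm: Moves the arm, as the interface text tells. Its arguments: {"type":"object","properties":{"plan":{"type":"array","items":{"type":"array","items":{"type":"array","items":{"type":"number"}}}}},"required":["plan"]}

```bash
ls; mkdir -p pics; cat > h.py <<'E'
import numpy as np, cv2
from plant import ctrl
from scipy.spatial.transform import Rotation as Ro
def snap(n,f=None):
    o=ctrl.get_obs(); s=ctrl.snapshot(n); im=s["image"]; 
    fl=240/np.tan(np.radians(s["vertical_fov"])/2)
    if n=="wrist":
        T=np.array(s["T_tool_cam"]); Rt=Ro.from_euler('xyz',o["orientation"],degrees=True).as_matrix()
        Rcw=Rt@T[:3,:3]; c=Rt@T[:3,3]+np.array(o["tool_pos"])
    else:
        R=np.array(s["R"]); Rcw=R.T; c=-R.T@np.array(s["t"])
    if f: cv2.imwrite("pics/"+f,im[:,:,::-1])
    return dict(im=im,f=fl,cx=s["cx"],cy=s["cy"],R=Rcw,c=c)
def ray(s,u,v): 
    d=s["R"]@np.array([(u-s["cx"])/s["f"],(v-s["cy"])/s["f"],1]); return d/np.linalg.norm(d)
def onz(s,u,v,z):
    d=ray(s,u,v); return s["c"]+d*(z-s["c"][2])/d[2]
def proj(s,X):
    p=s["R"].T@(np.array(X)-s["c"]); return s["f"]*p[:2]/p[2]+[s["cx"],s["cy"]]
def tri(s1,p1,s2,p2):
    A=0;b=0
    for s,p in((s1,p1),(s2,p2)):
        d=ray(s,*p);M=np.eye(3)-np.outer(d,d);A=A+M;b=b+M@s["c"]
    return np.linalg.solve(A,b)
E
python3 - <<'E'
from h import *
for n in("scene","side","wrist"):
    s=snap(n,n+"0.png"); print(n,s["f"],s["cx"],s["cy"],s["c"].round(3),s["R"].round(2).tolist())
print(ctrl.get_obs(), ctrl.grasp_offset)
a=[cv2.imread(f"pics/{n}0.png") for n in("scene","side")]
E
```

```text
pics
scene 461.551257774933 317.9793979575395 234.1391127416688 [ 0.963 -0.579  0.801] [[0.7, 0.55, -0.46], [0.72, -0.52, 0.46], [0.01, -0.65, -0.76]]
side 459.62036612776467 318.5273782427165 240.0339341900183 [ 0.16  -0.816  0.618] [[0.87, -0.28, 0.4], [-0.49, -0.49, 0.72], [-0.01, -0.82, -0.57]]
wrist 340.8657889266544 319.18054234105017 237.45659958161104 [ 0.675 -0.076  0.384] [[-1.0, 0.0, -0.0], [0.0, 0.96, 0.28], [0.0, 0.28, -0.96]]
{'clock': 0.15, 'joint_pos': array([ 1.65054186e+01,  2.05829316e+01,  6.45597804e-01, -1.32604089e-02,
       -7.01378826e+01, -1.65084049e+01]), 'qvel': array([ 0.05950228, -0.15084068,  0.17032823,  0.07339036, -0.08368422,
       -0.11991839]), 'tau': array([ 1.39394037e-04, -5.83274567e+01,  2.93289685e+01,  7.00122759e+00,
        8.75052094e-03, -9.76538854e-05]), 'tool_pos': array([ 6.74618658e-01, -5.68257549e-05,  2.25830084e-01]), 'orientation': array([ 1.79924342e+02, -9.42151977e-03, -9.00074936e+01]), 'force': array([-0.05522269, -0.38417598, -0.17691837]), 'moment': array([-0.00053699, -0.0243215 ,  0.0124721 ]), 'gripper_force': 0.0, 'opening': 0.08726138074945484} 0.0188
```

View pics/scene0.png

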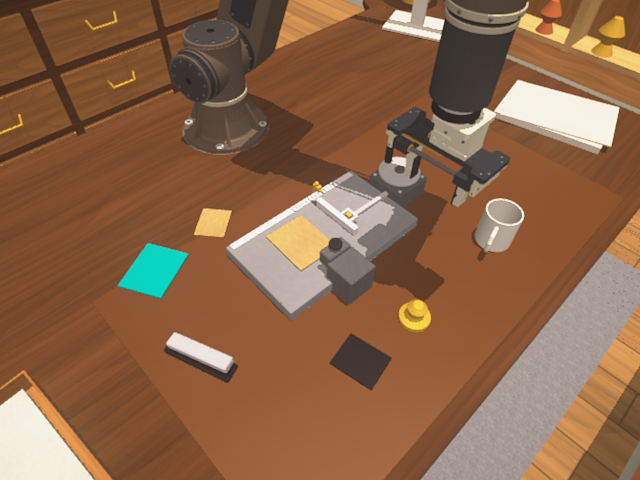

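View pics/side0.png

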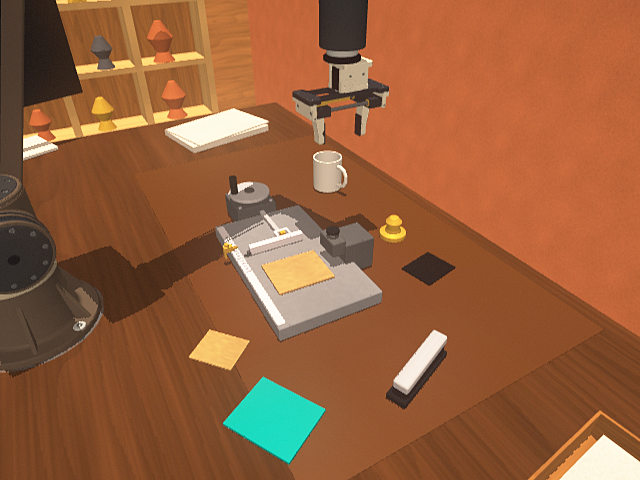

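View pics/wrist0.png

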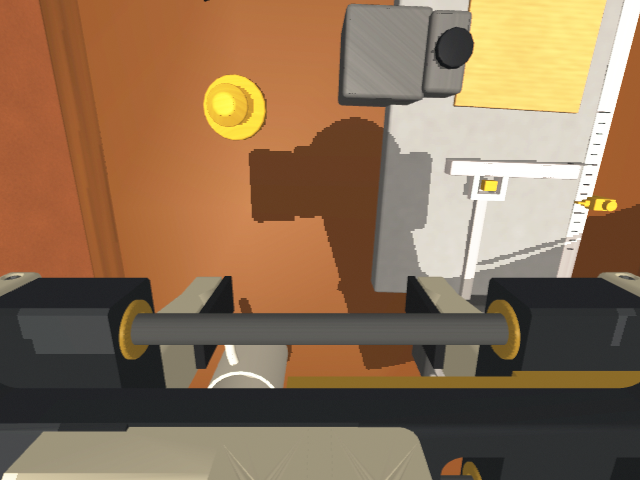

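```bash
python3 - <<'E'
from h import *
a=snap("scene");b=snap("side")
cv2.imwrite("pics/crop.png",np.hstack([cv2.resize(a["im"][150:325,210:430,::-1],(400,318),interpolation=cv2.INTER_CUBIC),cv2.resize(b["im"][165:345,200:395,::-1],(400,369),interpolation=cv2.INTER_CUBIC)[:318]]))
for n,p,q,z in [("bed-x-y",(229,247),(281,322),.03),("bed+x-y",(292,305),(381,292),.03)]:
    print(n,onz(a,*p,z).round(3),onz(b,*q,z).round(3),tri(a,p,b,q).round(3))
print("handle top",onz(b,233,178,.121), "disc", onz(b,249,188,.073))
print("mug",onz(a,500,225,.045),"wt",onz(a,415,312,.026),"stap",onz(a,200,354,.02))
E
```

```text
bed-x-y [ 0.385 -0.271  0.03 ] [ 0.393 -0.264  0.03 ] [ 0.39  -0.273  0.038]
bed+x-y [ 0.587 -0.271  0.03 ] [ 0.596 -0.288  0.03 ] [ 0.593 -0.281  0.034]
handle top [0.46673881 0.13951721 0.121     ] disc [0.51125982 0.15971344 0.073     ]
mug [0.7580279  0.19663769 0.045     ] wt [ 0.76152473 -0.10641496  0.026     ] stap [ 0.54399352 -0.45764785  0.02      ]
```

View pics/crop.png

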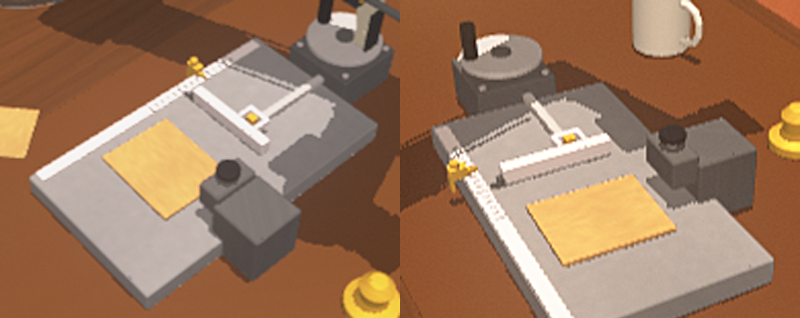

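The crop shows the crank with its handle at side (233,178), the disc hub at side (250,190) and scene (400,171). The clip is at side (229,248). The board is on the bed, at side (298,272). Next I move over the crank for a close look.

>>> jog_arm([
  [[1,-0.04,0.044,0,0,0,0],[1,-0.08,0.088,0,0,0,0],[1,-0.12,0.132,0,0,0,0],[1,-0.16,0.175,0,0,0,0],[1,-0.16,0.175,0,0,0,0],[1,-0.16,0.175,0,0,0,0]],
])

```text
clock: 1.0
tool_pos: [0.5001, 0.1603, 0.2269]
orientation: [-180.0, 0.0, -89.9]
force: [-0.4, 0.2, -0.7]
opening: 0.0876
gripper_force: 0.0
```

```bash
python3 - <<'E'
from h import *
s=snap("wrist","w1.png"); print(s["c"])
b=snap("side"); a=snap("scene","scene1.png")
import pickle; pickle.dump((s,a,b),open("s1.pkl","wb"))
E
```

```text
[0.49984414 0.08458487 0.38538391]
```

View pics/w1.png

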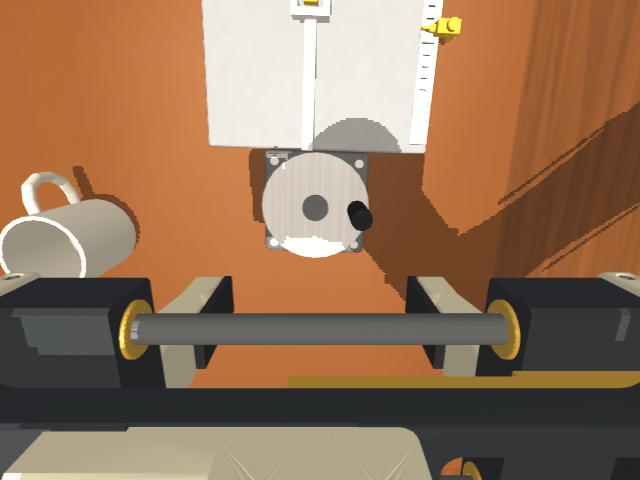

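The close view shows the disc hub at (316,207), the handle top at (362,219) and its foot near (355,208), the clip nib tip near (424,29), and the bed's far corners at (209,146) and (424,152).

```bash
python3 - <<'E'
from h import *
import pickle; s,a,b=pickle.load(open("s1.pkl","rb"))
g=s["im"].astype(int)
dark=((g.max(2)<45)).astype(np.uint8); dark[:, :330]=0; dark[:190]=0; dark[240:]=0; dark[:,380:]=0
cs,_=cv2.findContours(dark,0,2); c=max(cs,key=cv2.contourArea); print("handle",cv2.boundingRect(c),cv2.contourArea(c),cv2.minAreaRect(c))
br=(g.min(2)>110).astype(np.uint8); br[:155]=0; br[262:]=0; br[:,:255]=0; br[:,375:]=0
cs,_=cv2.findContours(br,0,2); c=max(cs,key=cv2.contourArea); print("disc",cv2.minEnclosingCircle(c))
(u,v),r=cv2.minEnclosingCircle(c)
print("axis",onz(s,u,v,.073).round(4))
print("tri axis w/side",tri(s,(u,v),b,(249.8,190)).round(3))
print("handle top",onz(s,362.5,219.5,.121).round(4),"tri",tri(s,(362.5,219.5),b,(233,178)).round(3))
print("corners",onz(s,209,146,.03).round(4),onz(s,424,152,.03).round(4))
for p in [(424,29),(450,25)]: print("clip",onz(s,*p,.03).round(4))
# yellow mask of clip
y=((g[...,0]>150)&(g[...,1]>120)&(g[...,2]<90)).astype(np.uint8); y[:,:400]=0;y[80:]=0
print("clip box",cv2.boundingRect(y))
E
```

```text
handle (348, 201, 24, 30) 478.0 ((359.1000061035156, 215.2000274658203), (29.96331024169922, 20.57182502746582), 63.43495178222656)
disc ((309.0, 203.0), 64.4438705444336)
axis [0.5092 0.1423 0.073 ]
tri axis w/side [0.508 0.142 0.077]
handle top [0.4653 0.1467 0.121 ] tri [0.467 0.146 0.118]
corners [0.6107 0.0922 0.03  ] [0.3937 0.098  0.03  ]
clip [ 0.4032 -0.0121  0.03  ]
clip [ 0.3796 -0.0153  0.03  ]
clip box (422, 0, 59, 80)
```

>>> jog_arm([
  [[1,0.014,0.0345,0,0,0,0],[1,0.014,0.0345,0.05,0,0,0],[1,0.014,0.0345,0.1,0,0,0],[1,0.014,0.0345,0.145,0,0,0],[1,0.014,0.0345,0.145,0,0,0],[0.4,0.014,0.0345,0.145,0,0,0],[0,0.014,0.0345,0.145,0,0,0],[0,0.014,0.0345,0.145,0,0,0],[0,0.014,0.0345,0.145,0,0,0],[0,0.014,0.0345,0.145,0,0,0]],
])

```text
clock: 2.4
tool_pos: [0.4655, 0.1461, 0.0819]
orientation: [-180.0, 0.0, -90.0]
force: [0.6, -0.3, -0.2]
opening: 0.0431
gripper_force: 0.0
```

```bash
python3 - <<'E'
from h import *
s=snap("wrist"); b=snap("side");a=snap("scene")
im=np.zeros((560,800,3),np.uint8)
im[:300,:400]=cv2.resize(s["im"],(400,300)); im[:300,400:]=cv2.resize(b["im"][170:290,190:350],(400,300))
im[300:,:400]=cv2.resize(a["im"][160:264,270:430],(400,260))
cv2.imwrite("pics/m2.png",im[:,:,::-1])
import pickle; pickle.dump((s,a,b),open("s2.pkl","wb"))
E
```

```text
(no output)
```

View pics/m2.png

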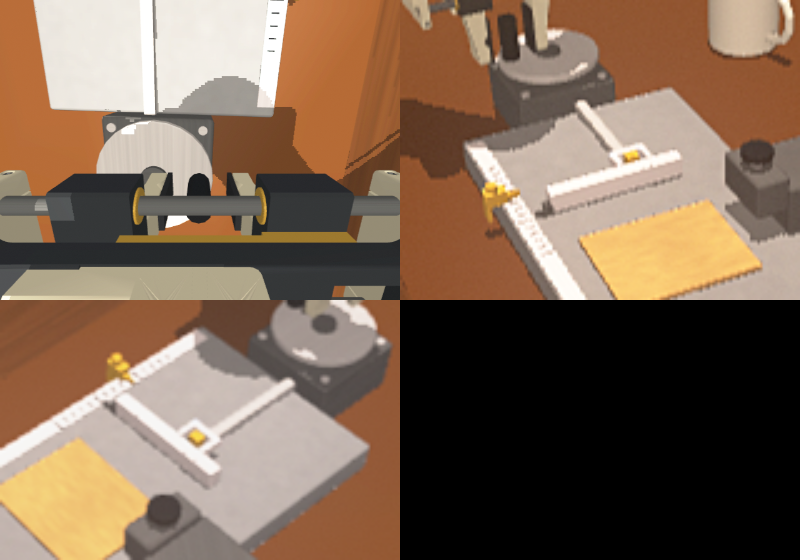

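Handle is between the fingers. Pointer tip: side (249,254), scene (313,201). Clip nib: side (237,249), scene (323,191).

>>> jog_arm([
  [[0,0,0,0,0,0,0],[0,0,0,0,0,0,0],[0,0,0,0,0,0,0],[0,0,0,0,0,0,0]],
])

```text
clock: 3.05
tool_pos: [0.4662, 0.1463, 0.0816]
orientation: [-179.9, 0.0, -90.0]
force: [5.0, -0.2, -3.4]
opening: 0.0175
gripper_force: 30.0
```

```bash
python3 - <<'E'
from h import *
import pickle; s,a,b=pickle.load(open("s2.pkl","rb")); s1=pickle.load(open("s1.pkl","rb"))[0]
ex=np.array([np.cos(-.027),np.sin(-.027)]);ey=np.array([-ex[1],ex[0]])
O=np.array([.5035,.145])-.22*ey
def pf(X): d=X[:2]-O; return (np.array([d@ex,d@ey,X[2]])*1000).round(1)
P=tri(a,(313.2,201.2),b,(248.8,253.6));print("ptr",pf(P),pf(onz(b,248.8,253.6,.035)),pf(onz(a,313.2,201.2,.035)))
C=tri(a,(322.8,191.2),b,(237,249));print("clip",pf(C),pf(onz(b,237,249,.035)),pf(onz(a,322.8,191.2,.035)),pf(onz(s1,424,29,.035)))
h=np.array([.4655,.146]);A=np.array([.5035,.145])
for t in range(12,301,12):
    q=A+Ro.from_euler('z',t,degrees=True).as_matrix()[:2,:2]@(h-A)
    print(t,(-(q-h)[[1,0]]).round(4).tolist())
E
```

```text
ptr [-80.1  19.6  40.6] [-77.6  23.9  35. ] [-86.   25.7  35. ]
clip [-93.6  62.2  32.7] [-94.1  52.1  35. ] [-95.7  65.4  35. ] [-94.7  61.7  35. ]
12 [0.0079, -0.0006]
24 [0.0155, -0.0029]
36 [0.0225, -0.0067]
48 [0.0286, -0.0118]
60 [0.0334, -0.0181]
72 [0.0368, -0.0253]
84 [0.0387, -0.033]
96 [0.0389, -0.041]
108 [0.0374, -0.0488]
120 [0.0344, -0.0561]
132 [0.0299, -0.0627]
144 [0.0241, -0.0682]
156 [0.0174, -0.0723]
168 [0.0099, -0.075]
180 [0.002, -0.076]
192 [-0.0059, -0.0754]
204 [-0.0135, -0.0731]
216 [-0.0205, -0.0693]
228 [-0.0266, -0.0642]
240 [-0.0314, -0.0579]
252 [-0.0348, -0.0507]
264 [-0.0367, -0.043]
276 [-0.0369, -0.035]
288 [-0.0354, -0.0272]
300 [-0.0324, -0.0199]
```

>>> jog_arm([
  [[0,0.0079,-0.0006,0,0,0,0],[0,0.0155,-0.0029,0,0,0,0],[0,0.0225,-0.0067,0,0,0,0],[0,0.0286,-0.0118,0,0,0,0],[0,0.0334,-0.0181,0,0,0,0],[0,0.0368,-0.0253,0,0,0,0],[0,0.0387,-0.033,0,0,0,0],[0,0.0389,-0.041,0,0,0,0],[0,0.0389,-0.041,0,0,0,0]],
])

```text
clock: 4.18
tool_pos: [0.5066, 0.1068, 0.0816]
orientation: [180.0, 0.0, -90.0]
force: [1.4, 2.9, 0.0]
opening: 0.0172
gripper_force: 30.0
```

```bash
python3 - <<'E'
from h import *
b=snap("side");a=snap("scene"); o=ctrl.get_obs(); print(o["tool_pos"],o["force"],o["opening"])
im=np.vstack([cv2.resize(b["im"][165:265,210:310],(400,400)),]) 
im=np.hstack([im,cv2.resize(a["im"][150:250,290:390],(400,400))])
cv2.imwrite("pics/m3.png",im[:,:,::-1])
E
```

```text
[0.50644123 0.10681231 0.08161306] [ 1.15440029  3.16260223 -0.49460248] 0.01713849888139869
```

>>> jog_arm([
  [[0,-0.0015,-0.0078,0,0,0,0],[0,-0.0045,-0.0151,0,0,0,0],[0,-0.009,-0.0217,0,0,0,0],[0,-0.0148,-0.0272,0,0,0,0],[0,-0.0215,-0.0313,0,0,0,0],[0,-0.029,-0.034,0,0,0,0],[0,-0.0369,-0.035,0,0,0,0],[0,-0.0448,-0.0344,0,0,0,0],[0,-0.0524,-0.0321,0,0,0,0],[0,-0.0594,-0.0283,0,0,0,0],[0,-0.0655,-0.0232,0,0,0,0],[0,-0.0703,-0.0169,0,0,0,0],[0,-0.0737,-0.0097,0,0,0,0],[0,-0.0756,-0.002,0,0,0,0],[0,-0.0758,0.006,0,0,0,0],[0,-0.0743,0.0138,0,0,0,0],[0,-0.0713,0.0211,0,0,0,0],[0,-0.0668,0.0277,0,0,0,0],[0,-0.0611,0.0332,0,0,0,0],[0,-0.0611,0.0332,0,0,0,0]],
])

```text
clock: 6.78
tool_pos: [0.4732, 0.1672, 0.0816]
orientation: [-180.0, -0.0, -90.0]
force: [8.7, -6.2, -2.8]
opening: 0.0176
gripper_force: 30.0
```

```bash
python3 - <<'E'
from h import *
b=snap("side");a=snap("scene"); o=ctrl.get_obs(); print(o["tool_pos"],o["force"],o["opening"])
im=np.hstack([cv2.resize(b["im"][165:265,210:310],(400,400)),cv2.resize(a["im"][150:250,290:390],(400,400))])
cv2.imwrite("pics/m4.png",im[:,:,::-1])
E
```

```text
[0.47322287 0.16717707 0.08160369] [ 6.89273732 -6.60675143 -1.29938474] 0.017228220434007353
```

View pics/m4.png

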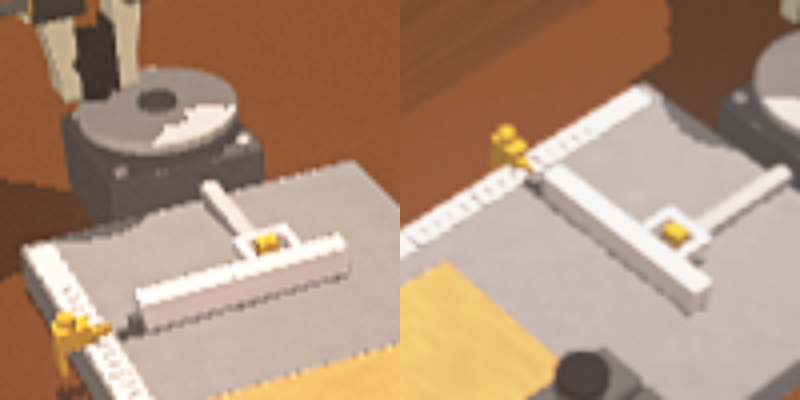

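Pointer is now a few mm short of the clip nib (crop (118,332) vs nib (110,328)); winding 132° more puts it about 9–10 mm past.

>>> jog_arm([
  [[0,0.0068,0.0041,0,0,0,0],[0,0.0143,0.0068,0,0,0,0],[0,0.0222,0.0078,0,0,0,0],[0,0.0301,0.0072,0,0,0,0],[0,0.0377,0.0049,0,0,0,0],[0,0.0447,0.0011,0,0,0,0],[0,0.0508,-0.004,0,0,0,0],[0,0.0556,-0.0103,0,0,0,0],[0,0.059,-0.0175,0,0,0,0],[0,0.0609,-0.0252,0,0,0,0],[0,0.0611,-0.0332,0,0,0,0],[0,0.0611,-0.0332,0,0,0,0],[0,0.0611,-0.0332,0,0,0,0]],
])

```text
clock: 8.5
tool_pos: [0.5068, 0.1069, 0.0816]
orientation: [-180.0, -0.0, -90.0]
force: [1.4, 0.5, 0.9]
opening: 0.0174
gripper_force: 30.0
```

```bash
python3 - <<'E'
from h import *
b=snap("side");a=snap("scene"); s=snap("wrist"); o=ctrl.get_obs(); print(o["tool_pos"],o["force"],o["opening"])
im=np.zeros((600,800,3),np.uint8)
im[:300,:400]=cv2.resize(b["im"][190:265,210:310],(400,300),interpolation=2);im[:300,400:]=cv2.resize(a["im"][160:235,290:390],(400,300),interpolation=2)
im[300:]=cv2.resize(s["im"][:180,160:640],(800,300))
cv2.imwrite("pics/m5.png",im[:,:,::-1])
import pickle; pickle.dump((s,a,b),open("s5.pkl","wb"))
E
```

```text
[0.50652224 0.10687519 0.08159479] [1.37951289 1.02506903 0.71458496] 0.017344611791972723
```

View pics/m5.png

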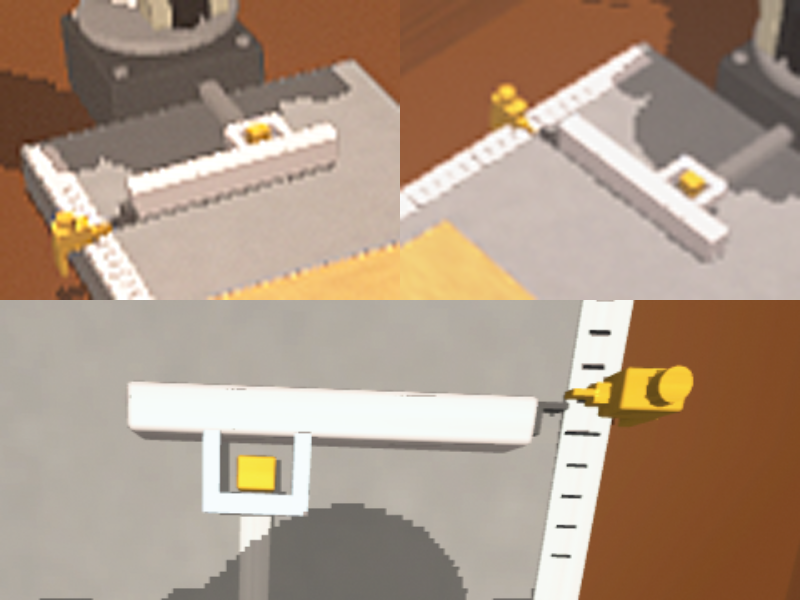

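Wrist view shows pointer tip at about (499.6,64.2) and nib tip at (501.5,57); I need the distance.

```bash
python3 - <<'E'
from h import *
import pickle; s,a,b=pickle.load(open("s5.pkl","rb"))
ex=np.array([np.cos(-.027),np.sin(-.027)]);ey=np.array([-ex[1],ex[0]])
O=np.array([.5035,.145])-.22*ey
def pf(X): d=X[:2]-O; return (np.array([d@ex,d@ey,X[2]])*1000).round(1)
for z in(.032,.036,.04):
  print(z,"ptr",pf(onz(s,499.6,64.2,z)),"nib",pf(onz(s,501.5,57,z)),"ticks",[pf(onz(s,160+x/1.667,y/1.667,z))[1] for x,y in((600,32),(593,67),(582,133),(577,166),(571,196))], "bar ends",pf(onz(s,160+130/1.667,82/1.667,z)),pf(onz(s,160+535/1.667,98/1.667,z)))
print("ptr tri", pf(tri(s,(499.6,64.2),b,(210+128/4,190+215/4))),"nib tri",pf(tri(s,(501.5,57),b,(210+110/4,190+229/4))))
cv2.imwrite("pics/m6.png",cv2.resize(s["im"][30:90,450:550,::-1],(800,480),interpolation=0))
E
```

```text
0.032 ptr [-93.2  64.2  32. ] nib [-93.6  60.6  32. ] ticks [np.float64(42.1), np.float64(52.2), np.float64(72.0), np.float64(82.3), np.float64(92.0)] bar ends [51.4 60.6 32. ] [-82.4  61.8  32. ]
0.036 ptr [-91.3  65.   36. ] nib [-91.7  61.5  36. ] ticks [np.float64(43.4), np.float64(53.2), np.float64(72.6), np.float64(82.8), np.float64(92.3)] bar ends [50.5 61.4 36. ] [-80.7  62.6  36. ]
0.04 ptr [-89.3  65.8  40. ] nib [-89.8  62.3  40. ] ticks [np.float64(44.6), np.float64(54.2), np.float64(73.3), np.float64(83.2), np.float64(92.5)] bar ends [49.7 62.3 40. ] [-79.   63.5  40. ]
ptr tri [-83.7  63.6  40.2] nib tri [-91.4  60.5  33.9]
```

View pics/m6.png

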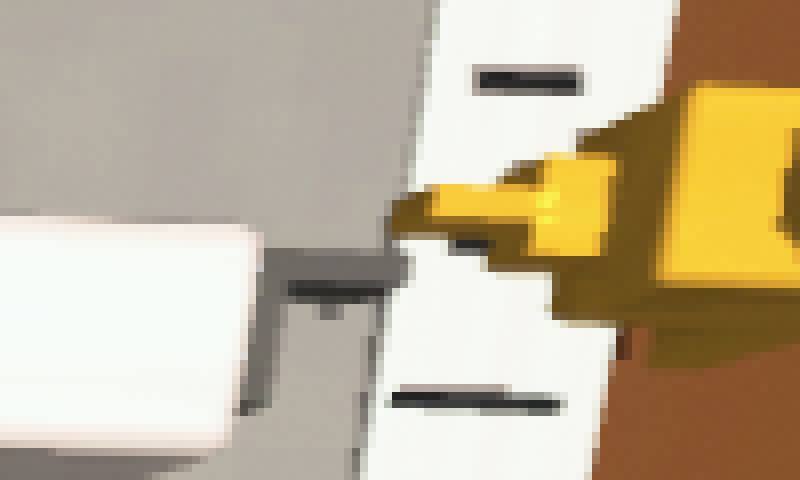

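Zoom: nib tip (499.4,57.3), pointer tip centre (500.6,63.4), so about 3 mm past the clip. Winding 72° more gives about 10 mm.

>>> jog_arm([
  [[0,-0.0015,-0.0078,0,0,0,0],[0,-0.0045,-0.0151,0,0,0,0],[0,-0.009,-0.0217,0,0,0,0],[0,-0.0148,-0.0272,0,0,0,0],[0,-0.0215,-0.0313,0,0,0,0],[0,-0.029,-0.034,0,0,0,0],[0,-0.029,-0.034,0,0,0,0],[0,-0.029,-0.034,0,0,0,0]],
])

```text
clock: 9.65
tool_pos: [0.5411, 0.136, 0.0816]
orientation: [-179.9, 0.0, -90.0]
force: [5.7, -1.5, -1.0]
opening: 0.0172
gripper_force: 30.0
```

```bash
cat > meas.py <<'E'
from h import *
import sys
s=snap("wrist"); g=s["im"].astype(int); print(ctrl.get_obs()["force"].round(1), ctrl.get_obs()["tool_pos"].round(4))
ex=np.array([np.cos(-.027),np.sin(-.027)]);ey=np.array([-ex[1],ex[0]]);O=np.array([.5035,.145])-.22*ey
def pf(X): d=X[:2]-O; return (np.array([d@ex,d@ey])*1000).round(1)
u,v=proj(s,[*(O-.0935*ex+.061*ey),.033]); print("clip expected px",u,v)
y=((g[...,0]>90)&(g[...,2]<.5*g[...,0])&(g[...,1]>.68*g[...,0])).astype(np.uint8)
m=np.zeros_like(y); u0,v0=int(u),int(v); m[max(0,v0-20):v0+20,max(0,u0-20):u0+45]=1; y*=m
ys,xs=np.nonzero(y); k=xs<=xs.min()+2; nt=(xs[k].mean(),ys[k].mean()); print("nib px",nt,pf(onz(s,*nt,.033)))
# sheet of pixels around for zoom
x0=max(0,u0-40);y0=max(0,v0-25); cv2.imwrite("pics/z_%s.png"%sys.argv[1],cv2.resize(s["im"][y0:y0+60,x0:x0+80,::-1],None,fx=7,fy=7,interpolation=0)); print("crop origin",x0,y0)
# dark pointer: gray columns just left of nib
gray=g.max(2); sat=g.max(2)-g.min(2)
for c in range(int(nt[0])-4,int(nt[0])+4): print(c,gray[max(0,v0-12):v0+26,c].tolist())
E
python3 meas.py a
```

```text
[ 5.8 -2.  -0.7] [0.541  0.136  0.0816]
clip expected px 576.4890234395745 -4.275390622446054
nib px (np.float64(586.125), np.float64(1.125)) [-99.2  63.3]
crop origin 536 0
582 [85, 242, 242, 242, 242, 242, 242, 242, 242, 242, 243, 242, 242, 243, 243, 243, 244, 242, 174, 170, 34, 45]
583 [77, 236, 231, 236, 242, 243, 243, 242, 243, 243, 243, 243, 243, 243, 243, 243, 243, 242, 174, 169, 33, 44]
584 [59, 190, 161, 211, 243, 243, 243, 243, 243, 244, 244, 243, 243, 243, 243, 242, 242, 241, 170, 166, 32, 45]
585 [80, 99, 103, 174, 244, 243, 243, 243, 243, 243, 243, 242, 242, 242, 242, 242, 242, 241, 169, 165, 45, 44]
586 [100, 98, 102, 148, 243, 243, 243, 242, 242, 242, 242, 242, 242, 242, 242, 242, 242, 241, 204, 200, 73, 42]
587 [99, 100, 103, 148, 242, 242, 242, 242, 242, 242, 242, 242, 242, 242, 242, 242, 242, 242, 242, 240, 88, 36]
588 [98, 99, 101, 149, 242, 242, 242, 242, 242, 242, 242, 242, 242, 242, 242, 242, 242, 242, 242, 240, 88, 35]
589 [99, 100, 102, 148, 242, 242, 242, 242, 242, 242, 242, 242, 242, 242, 242, 242, 242, 242, 242, 240, 88, 37]
```

>>> jog_arm([
  [[0,0.0075,0.0027,0,0,0,0],[0,0.0142,0.0068,0,0,0,0],[0,0.02,0.0123,0,0,0,0],[0,0.0245,0.0189,0,0,0,0],[0,0.0275,0.0262,0,0,0,0],[0,0.029,0.034,0,0,0,0],[0,0.0288,0.042,0,0,0,0],[0,0.0269,0.0497,0,0,0,0],[0,0.0235,0.0569,0,0,0,0],[0,0.0235,0.0569,0,0,0,0],[0,0.0235,0.0569,0,0,0,0]],
])

```text
clock: 11.08
tool_pos: [0.4833, 0.113, 0.0816]
orientation: [180.0, 0.0, -90.0]
force: [0.1, 4.7, 3.0]
opening: 0.0167
gripper_force: 30.0
```

```bash
sed -i 's/-4,int(nt\[0\])+4/-14,int(nt[0])+4/' meas.py; python3 meas.py b
```

```text
[-0.2  3.2  2.9] [0.4834 0.1129 0.0816]
clip expected px 461.0649848470681 44.77962465527523
nib px (np.float64(459.0769230769231), np.float64(44.30769230769231)) [-92.4  60.8]
crop origin 421 19
445 [173, 173, 173, 173, 173, 173, 173, 172, 172, 172, 172, 172, 173, 173, 173, 173, 173, 173, 169, 108, 108, 108, 106, 55, 40, 65, 172, 173, 173, 174, 174, 173, 174, 175, 174, 173, 173, 173]
446 [173, 173, 173, 173, 173, 173, 173, 173, 173, 173, 172, 173, 173, 173, 174, 173, 173, 173, 169, 108, 108, 108, 106, 55, 40, 57, 172, 173, 173, 173, 173, 173, 173, 174, 174, 174, 174, 174]
447 [173, 172, 173, 172, 173, 173, 173, 173, 173, 173, 172, 173, 173, 173, 173, 173, 173, 173, 169, 108, 107, 108, 107, 56, 40, 56, 173, 174, 173, 173, 172, 173, 174, 174, 174, 174, 173, 174]
448 [173, 173, 173, 172, 172, 172, 171, 172, 173, 173, 173, 173, 174, 172, 173, 172, 173, 173, 171, 113, 108, 108, 106, 55, 40, 56, 173, 172, 174, 173, 173, 173, 174, 174, 174, 174, 174, 174]
449 [173, 172, 172, 171, 171, 170, 171, 171, 173, 173, 173, 173, 173, 173, 173, 172, 173, 173, 172, 123, 108, 108, 106, 55, 41, 57, 173,
[... 1854 characters left out ...]
, 102, 107, 174, 220, 234, 235, 234, 221, 235, 235, 234, 246, 246, 246, 246, 246, 246, 246, 246, 246, 233, 189, 38, 72, 246]
460 [175, 166, 180, 173, 187, 187, 206, 199, 216, 127, 97, 97, 99, 106, 111, 224, 246, 246, 246, 246, 246, 246, 246, 246, 246, 246, 246, 246, 246, 246, 245, 246, 244, 174, 139, 39, 70, 246]
461 [219, 220, 234, 235, 246, 246, 247, 246, 237, 134, 154, 151, 116, 106, 111, 222, 245, 245, 245, 245, 245, 245, 245, 245, 246, 245, 245, 246, 245, 245, 246, 246, 245, 175, 152, 38, 72, 246]
462 [247, 246, 246, 246, 246, 246, 246, 245, 229, 216, 231, 230, 142, 106, 110, 212, 245, 245, 245, 245, 245, 245, 245, 245, 246, 246, 246, 246, 246, 246, 246, 246, 245, 177, 174, 38, 73, 246]
```

Nib tip at (458.5,44), pointer tip centre at (456,52.7): 4.4 mm past, as predicted, or up to 0.8 mm more if the pointer sits higher than the nib. 47° remains.

>>> jog_arm([
  [[0,-0.0048,0.0063,0,0,0,0],[0,-0.0109,0.0114,0,0,0,0],[0,-0.0179,0.0152,0,0,0,0],[0,-0.0248,0.0174,0,0,0,0],[0,-0.0248,0.0174,0,0,0,0],[0,-0.0248,0.0174,0,0,0,0],[0,-0.0248,0.0174,0,0,0,0]],
])

```text
clock: 12.0
tool_pos: [0.4667, 0.1383, 0.0816]
orientation: [-179.9, 0.1, -90.0]
force: [5.8, 2.3, -3.2]
opening: 0.0171
gripper_force: 30.0
```

>>> jog_arm([
  [[0.5,0,0,0,0,0,0],[0.5,0,0,0,0,0,0],[0.5,0,0,0,0,0,0],[0.5,0,0,-0.03,0,0,0],[0.5,0,0,-0.08,0,0,0],[0.5,0.04,0,-0.1,0,0,0],[0.5,0.08,0,-0.1,0,0,0],[0.5,0.08,0,-0.1,0,0,0],[0.5,0.08,0,-0.1,0,0,0]],
])

```text
clock: 13.12
tool_pos: [0.466, 0.0573, 0.1815]
orientation: [180.0, -0.0, -90.0]
force: [0.4, 0.4, 0.1]
opening: 0.0441
gripper_force: 0.0
```

```bash
sed -i 's/^for c in range.*/for c in range(int(nt[0])-8,int(nt[0])+5): print(c,gray[max(0,v0-14):v0+14,c].tolist())/' meas.py; python3 meas.py c; python3 -c "
from h import *
print(snap('wrist')['c'])"
```

```text
[ 0.6  0.2 -0.4] [0.4661 0.0577 0.1814]
clip expected px 387.8097563229455 146.524283887261
nib px (np.float64(388.0), np.float64(146.0)) [-93.6  60.6]
crop origin 347 121
380 [158, 157, 157, 157, 158, 158, 157, 158, 157, 158, 156, 158, 157, 156, 114, 101, 118, 156, 157, 157, 157, 156, 157, 157, 157, 158, 158, 158]
381 [157, 156, 157, 157, 157, 158, 156, 157, 157, 158, 158, 157, 157, 156, 112, 101, 119, 157, 157, 157, 157, 157, 157, 157, 158, 159, 159, 159]
382 [156, 155, 156, 157, 157, 157, 157, 157, 157, 157, 157, 157, 157, 155, 108, 102, 118, 157, 157, 157, 157, 157, 157, 157, 158, 159, 159, 159]
383 [155, 156, 156, 158, 156, 157, 157, 157, 158, 157, 157, 158, 157, 156, 107, 101, 113, 157, 157, 157, 157, 157, 157, 157, 157, 158, 159, 158]
384 [156, 155, 155, 158, 157, 157, 157, 157, 157, 158, 157, 157, 158, 156, 114, 101, 104, 157, 157, 157, 158, 157, 158, 157, 156, 157, 158, 158]
385 [156, 156, 157, 156, 157, 158, 157, 157, 158, 158, 157, 158, 157, 155, 128, 104, 109, 158, 157, 158, 157, 157, 157, 157, 158, 166, 166, 167]
386 [156, 157, 157, 157, 156, 158, 157, 157, 157, 157, 157
[... 290 characters left out ...]
, 243, 242, 232, 232, 235, 242, 242, 241, 242, 242, 242, 242, 241, 241, 241, 239, 100]
389 [243, 243, 243, 243, 242, 242, 242, 242, 242, 242, 242, 242, 241, 225, 232, 235, 241, 242, 241, 241, 241, 241, 242, 241, 241, 241, 240, 99]
390 [242, 241, 242, 242, 242, 241, 241, 241, 242, 242, 241, 242, 242, 229, 232, 234, 234, 242, 242, 242, 242, 241, 242, 242, 241, 241, 240, 96]
391 [242, 242, 242, 234, 235, 242, 242, 242, 242, 242, 242, 242, 242, 237, 232, 230, 182, 242, 242, 241, 241, 241, 241, 241, 241, 242, 240, 94]
392 [242, 242, 241, 205, 185, 242, 241, 241, 241, 241, 242, 242, 241, 237, 232, 229, 108, 242, 242, 241, 242, 241, 242, 241, 242, 242, 240, 97]
[ 0.46595358 -0.01802572  0.33991769]
```

Seen from straight above, the pointer is within 1 mm of the nib (rows 147 and 146.3). The gauge is set. Now the board.

```bash
python3 - <<'E'
from h import *
ex=np.array([np.cos(-.027),np.sin(-.027)]);ey=np.array([-ex[1],ex[0]]);O=np.array([.5035,.145])-.22*ey
pf=lambda X:((X[:2]-O)@np.array([ex,ey]).T*1000).round(1)
for n,(x,y) in (("side",(298,272)),("scene",(297,242))):
    s=snap(n); g=s["im"]; h=cv2.cvtColor(g,cv2.COLOR_RGB2HSV); 
    m=((h[...,0]>14)&(h[...,0]<26)&(h[...,1]>80)&(h[...,2]>150)).astype(np.uint8)
    nl,l,st,ce=cv2.connectedComponentsWithStats(m); k=l[y,x]; print(n,k,st[k])
    cs,_=cv2.findContours((l==k).astype(np.uint8),0,2); c=max(cs,key=cv2.contourArea)
    P=np.array([onz(s,u,v,.036)[:2] for u,v in c[:,0]],np.float32)
    r=cv2.minAreaRect(P*1000); print(r, [pf(q/1000).tolist() for q in cv2.boxPoints(r)])
    for q in cv2.approxPolyDP(c,4,True)[:,0]: print(q,onz(s,*q,.036).round(4),pf(onz(s,*q,.036)))
E
```

```text
side 50 [ 262  250   73   45 1848]
((483.59881591796875, -153.5535125732422), (105.03047943115234, 120.02457427978516), 86.74322509765625) [[-73.4, -129.7], [46.6, -133.3], [49.7, -28.3], [-70.3, -24.7]]
[334 276] [ 0.5389 -0.2065  0.036 ] [  44.9 -130.4]
[313 250] [ 0.5457 -0.1076  0.036 ] [ 49.  -31.3]
[262 264] [ 0.4298 -0.098   0.036 ] [-67.1 -24.9]
[280 294] [ 0.4215 -0.2015  0.036 ] [ -72.6 -128.6]
scene 39 [ 266  215   64   56 1890]
((482.82171630859375, -151.033203125), (100.49699401855469, 121.97516632080078), 86.4246597290039) [[-75.4, -124.5], [46.5, -128.9], [50.0, -28.4], [-71.8, -24.1]]
[301 215] [ 0.426  -0.0984  0.036 ] [-70.9 -25.4]
[266 236] [ 0.4198 -0.1965  0.036 ] [ -74.4 -123.6]
[301 270] [ 0.54   -0.2035  0.036 ] [  45.9 -127.3]
[319 258] [ 0.543  -0.1549  0.036 ] [ 47.6 -78.7]
[329 240] [ 0.5224 -0.1047  0.036 ] [ 25.7 -29.1]
```

Board: centre (0.483,-0.152), rear edge mid at y≈-0.202, 120×~102 mm as expected. Move behind it, turning the hand 90°.

>>> jog_arm([
  [[0,0.035,-0.002,0,0,0,10],[0,0.07,-0.004,0,0,0,20],[0,0.105,-0.006,0,0,0,30],[0,0.14,-0.008,0,0,0,40],[0,0.175,-0.01,0,0,0,50],[0,0.21,-0.012,0,0,0,60],[0,0.245,-0.014,0,0,0,70],[0,0.28,-0.016,0,0,0,80],[0,0.318,-0.016,0,0,0,90],[0,0.318,-0.016,0,0,0,90],[0,0.318,-0.016,0.05,0,0,90],[0,0.318,-0.016,0.1,0,0,90],[0,0.318,-0.016,0.1,0,0,90],[0,0.318,-0.016,0.1,0,0,90]],
])

```text
clock: 15.08
tool_pos: [0.4835, -0.2604, 0.0831]
orientation: [-180.0, 0.1, -179.9]
force: [0.3, 0.6, 0.9]
opening: 0.0004
gripper_force: 0.0
```

```bash
python3 - <<'E'
from h import *
s=snap("side"); o=ctrl.get_obs(); print(o["joint_pos"].round(0),o["orientation"])
w=snap("wrist")
cv2.imwrite("pics/m7.png",np.hstack([cv2.resize(s["im"][210:390,220:400,::-1],(400,400)),cv2.resize(w["im"][:,:,::-1],(400,400))]))
E
```

```text
[ -8.  17. -26.   0. -47. -82.] [-1.79944449e+02  1.54111626e-01 -1.79902210e+02]
```

View pics/m7.png

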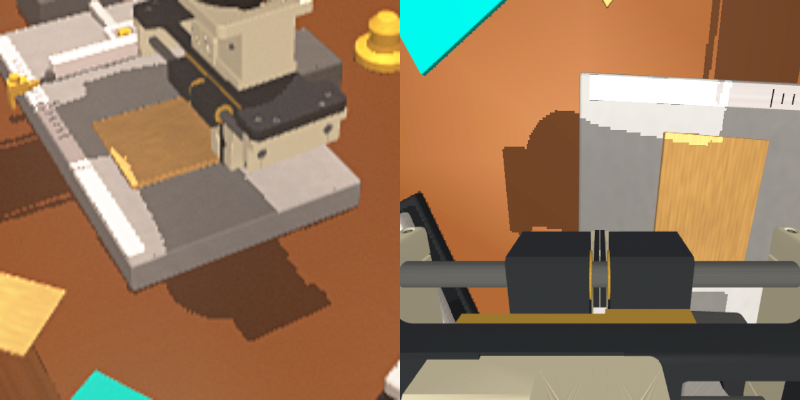

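>>> jog_arm([
  [[0,0,0,0.03,0,0,0],[0,0,0,0.045,0,0,0],[0,0,0,0.0495,0,0,0],[0,0,0,0.0495,0,0,0],[0,0,0,0.0495,0,0,0]],
])

```text
clock: 15.8
tool_pos: [0.4828, -0.2608, 0.0329]
orientation: [-180.0, 0.1, -180.0]
force: [-0.2, 0.5, 0.8]
opening: 0.0004
gripper_force: 0.0
```

>>> jog_arm([
  [[0,0,0.008,0,0,0,0],[0,-0.0003,0.016,0,0,0,0],[0,-0.0006,0.024,0,0,0,0],[0,-0.0008,0.03,0,0,0,0],[0,-0.001,0.036,0,0,0,0],[0,-0.0012,0.042,0,0,0,0],[0,-0.0013,0.048,0,0,0,0],[0,-0.0015,0.054,0,0,0,0],[0,-0.0016,0.06,0,0,0,0],[0,-0.0018,0.066,0,0,0,0],[0,-0.002,0.072,0,0,0,0],[0,-0.0021,0.078,0,0,0,0],[0,-0.0023,0.084,0,0,0,0],[0,-0.0024,0.09,0,0,0,0],[0,-0.0026,0.095,0,0,0,0],[0,-0.0027,0.1,0,0,0,0],[0,-0.0027,0.1,0,0,0,0]],
])

```text
clock: 17.92
tool_pos: [0.485, -0.1603, 0.0321]
orientation: [180.0, 0.0, -180.0]
force: [0.5, -0.8, -0.2]
opening: 0.0006
gripper_force: 0.0
```

```bash
cat > bd.py <<'E'
from h import *
ex=np.array([np.cos(-.027),np.sin(-.027)]);ey=np.array([-ex[1],ex[0]]);O=np.array([.5035,.145])-.22*ey
pf=lambda X:((X[:2]-O)@np.array([ex,ey]).T*1000).round(1)
o=ctrl.get_obs(); print(o["tool_pos"].round(4),o["force"].round(1))
for n in ("side","scene","wrist"):
    s=snap(n); g=s["im"]; h=cv2.cvtColor(g,cv2.COLOR_RGB2HSV)
    m=((h[...,0]>11)&(h[...,0]<26)&(h[...,1]>80)&(h[...,2]>85)).astype(np.uint8)
    yy,xx=np.mgrid[0:480,0:640]; z=.036
    d=np.stack([(xx-s["cx"])/s["f"],(yy-s["cy"])/s["f"],np.ones(xx.shape)],-1)@s["R"].T
    W=s["c"][:2]+d[...,:2]*((z-s["c"][2])/d[...,2])[...,None]; W=(W-O)@np.array([ex,ey]).T
    m[(abs(W[...,0]+.012)>.07)|(W[...,1]<-.14)|(W[...,1]>.075)]=0
    nl,l,st,ce=cv2.connectedComponentsWithStats(m); k=1+st[1:,4].argmax(); c=max(cv2.findContours((l==k).astype(np.uint8),0,2)[0],key=cv2.contourArea)
    print(n,st[k].tolist(),[(q.tolist(),pf(onz(s,*q,z)).tolist()) for q in cv2.approxPolyDP(c,3,True)[:,0]])
E
python3 bd.py
```

```text
[ 0.485  -0.1603  0.0321] [ 0.5 -0.8 -0.2]
side [249, 243, 44, 37, 950] [([275, 243], [-12.7, 32.3]), ([249, 252], [-75.5, 27.8]), ([268, 279], [-75.2, -76.1]), ([292, 270], [-20.9, -72.8]), ([291, 260], [-8.2, -41.1])]
scene [308, 213, 47, 39, 899] [([354, 230], [41.6, 32.1]), ([331, 213], [-30.0, 29.9]), ([321, 226], [-15.9, -14.3]), ([310, 231], [-21.2, -42.4]), ([308, 243], [1.6, -68.6]), ([320, 251], [35.1, -64.4]), ([330, 239], [25.1, -25.5]), ([344, 238], [43.4, -0.8])]
wrist [352, 163, 228, 150, 27806] [([579, 165], [-77.7, 27.6]), ([356, 165], [-75.1, -71.6]), ([352, 276], [-22.0, -70.5]), ([443, 277], [-22.6, -26.0]), ([471, 312], [-4.1, -9.5]), ([549, 312], [-5.1, 29.8])]
```

>>> jog_arm([
  [[0,-0.0001,0.005,0,0,0,0],[0,-0.0003,0.011,0,0,0,0],[0,-0.0004,0.017,0,0,0,0],[0,-0.0006,0.022,0,0,0,0],[0,-0.0007,0.026,0,0,0,0],[0,-0.0007,0.028,0,0,0,0],[0,-0.0008,0.029,0,0,0,0],[0,-0.0008,0.029,0,0,0,0]],
])

```text
clock: 19.08
tool_pos: [0.4857, -0.1316, 0.0321]
orientation: [180.0, 0.0, 180.0]
force: [-0.4, 0.2, -0.1]
opening: -0.0
gripper_force: 0.0
```

```bash
cat > gap.py <<'E'
from h import *
ex=np.array([np.cos(-.027),np.sin(-.027)]);ey=np.array([-ex[1],ex[0]]);O=np.array([.5035,.145])-.22*ey
s=snap("wrist"); o=ctrl.get_obs(); print(o["tool_pos"].round(4),o["force"].round(1))
# rectified 0.5 mm/px patch of the board's top plane: rows press x, along press y
for x in (-70,-65,-60,-50,-40,-30,-20):
    ys=np.arange(40,82,1.5); P=[proj(s,[*(O+x/1000*ex+y/1000*ey),.036]) for y in ys]
    v=[s["im"][int(round(p[1])),int(round(p[0]))] if 0<=p[0]<639 and 0<=p[1]<479 else (0,0,0) for p in P]
    print(x,[f"{int(a[0])}/{int(a[2])}" for a in v])
E
python3 bd.py; python3 gap.py
```

```text
[ 0.4857 -0.1316  0.0321] [-0.4  0.2 -0.1]
side [244, 237, 43, 35, 887] [([270, 237], [-13.1, 59.4]), ([244, 245], [-75.8, 57.7]), ([263, 271], [-74.2, -47.6]), ([286, 263], [-21.8, -45.6]), ([285, 252], [-7.4, -9.1])]
scene [318, 207, 46, 38, 902] [([362, 222], [36.8, 62.6]), ([340, 207], [-29.9, 58.6]), ([331, 219], [-16.4, 17.0]), ([320, 224], [-21.8, -11.9]), ([318, 237], [3.4, -41.1]), ([328, 244], [32.4, -38.4]), ([333, 237], [25.3, -16.7]), ([345, 238], [44.8, 0.9])]
wrist [351, 163, 227, 150, 27835] [([577, 164], [-78.1, 55.5]), ([354, 165], [-75.1, -43.5]), ([351, 276], [-22.0, -42.1]), ([443, 277], [-22.7, 2.8]), ([471, 312], [-4.1, 19.4]), ([548, 312], [-5.1, 58.2])]
[ 0.4857 -0.1317  0.0321] [-0.3 -1.1 -0. ]
-70 ['137/56', '137/56', '139/57', '132/51', '136/54', '137/54', '135/54', '138/55', '137/56', '133/53', '134/52', '97/89', '98/89', '96/86', '96/85', '100/88', '95/84', '98/87', '98/86', '96/85', '98/86', '96/86', '112/99', '148/130', '159/140', '163/143', '168/147', '170/148']
-65 ['134/55', '135/54', '137/55', '130/52', '131/52', '135/54', '133/54', '137/54', '139/
[... 894 characters left out ...]
, '96/85', '98/86', '96/86', '100/88', '99/88', '98/86', '98/88', '99/89', '130/115', '151/133', '161/141', '164/145', '167/147', '171/149']
-30 ['136/55', '136/55', '139/54', '137/55', '130/51', '136/54', '141/56', '135/54', '134/53', '131/52', '128/51', '138/54', '97/88', '95/84', '96/86', '98/86', '95/85', '100/89', '98/86', '98/87', '98/87', '97/86', '122/107', '153/134', '162/142', '165/145', '167/146', '170/150']
-20 ['134/52', '135/55', '135/55', '137/55', '131/52', '136/53', '142/58', '137/54', '136/54', '134/53', '134/55', '143/57', '114/70', '96/85', '96/86', '96/86', '96/85', '99/88', '97/86', '99/88', '98/87', '95/85', '125/110', '154/135', '162/142', '149/129', '92/71', '92/71']
```

>>> jog_arm([
  [[0,0,0.001,0,0,0,0],[0,0,0.002,0,0,0,0],[0,0,0.003,0,0,0,0],[0,0,0.003,0,0,0,0]],
])

```text
clock: 19.77
tool_pos: [0.4841, -0.1297, 0.0319]
orientation: [-179.9, -0.2, 180.0]
force: [-3.1, -8.7, 2.8]
opening: 0.0005
gripper_force: 4.3
```

>>> jog_arm([
  [[0,0,0.0005,0,0,0,0],[0,0,0.001,0,0,0,0],[0,0,0.001,0,0,0,0]],
])

```text
clock: 20.15
tool_pos: [0.4835, -0.1292, 0.0319]
orientation: [-179.9, -0.2, 180.0]
force: [-4.5, -12.0, 3.5]
opening: 0.0005
gripper_force: 6.2
```

```bash
sed -i 's/np.arange(40,82,1.5)/np.arange(52,76,1)/' gap.py; python3 gap.py
```

```text
[ 0.4835 -0.1292  0.0319] [ -5.2 -11.    3.8]
-70 ['136/53', '137/54', '139/56', '138/57', '134/54', '133/54', '134/52', '129/56', '96/86', '97/85', '98/88', '100/88', '95/85', '97/86', '99/87', '98/87', '96/85', '96/85', '97/86', '96/86', '102/89', '122/108', '141/124', '155/136']
-65 ['133/53', '136/55', '141/58', '140/56', '136/54', '134/54', '135/54', '123/61', '97/86', '95/84', '98/87', '98/86', '96/86', '98/88', '99/87', '98/88', '96/85', '97/86', '96/85', '97/87', '100/89', '122/107', '148/130', '156/137']
-60 ['134/54', '136/54', '140/56', '141/57', '136/53', '135/54', '136/54', '130/55', '96/86', '96/85', '99/88', '98/88', '96/85', '98/87', '100/88', '98/86', '97/86', '98/87', '97/86', '98/87', '100/88', '132/116', '148/130', '155/137']
-50 ['138/56', '142/56', '145/57', '142/58', '138/56', '137/55', '139/55', '138/56', '97/86', '96/85', '99/88', '99/87', '96/86', '99/87', '100/88', '97/87', '98/86', '98/87', '98/87', '97/87', '104/92', '128/113', '147/129', '154/135']
-40 ['136/53', '138/56', '140/57', '141/56', '135/54', '129/53', '132/52', '125/57', '96/86', '97/86', '100/88', '97/87', '96/85', '99/87', '99/88', '99/88', '99/87', '97/87', '99/87', '97/87', '107/96', '131/115', '148/130', '156/137']
-30 ['136/55', '135/54', '135/54', '133/54', '128/52', '130/51', '136/54', '138/55', '99/78', '95/84', '99/88', '97/86', '97/85', '99/89', '99/88', '98/87', '99/88', '97/87', '98/86', '97/86', '111/99', '134/118', '149/131', '158/137']
-20 ['138/53', '136/55', '135/52', '136/54', '133/53', '137/54', '142/57', '143/57', '95/85', '96/86', '98/86', '96/86', '95/83', '97/87', '99/88', '97/86', '99/87', '99/88', '97/86', '97/87', '111/98', '135/119', '150/131', '157/137']
```

Contact at 11 N with the board edge now parallel to the gauge across its width. Back off and verify.

>>> jog_arm([
  [[0,0,-0.003,0,0,0,0],[0,0,-0.008,0,0,0,0],[0,0,-0.02,0,0,0,0],[0,0,-0.03,0,0,0,0],[0,0,-0.03,-0.05,0,0,0],[0,0,-0.03,-0.1,0,0,0],[0,0,-0.03,-0.15,0,0,0],[0,0,0.02,-0.18,0,0,-10],[0,0,0.07,-0.18,0,0,-20],[0,0,0.12,-0.18,0,0,-30],[0,0,0.12,-0.18,0,0,-40],[0,0,0.12,-0.18,0,0,-50],[0,0,0.12,-0.18,0,0,-60],[0,0,0.12,-0.18,0,0,-70],[0,0,0.12,-0.18,0,0,-80],[0,0,0.12,-0.18,0,0,-90],[0,0,0.12,-0.18,0,0,-90],[0,0,0.12,-0.18,0,0,-90]],
])

```text
clock: 22.45
tool_pos: [0.4857, -0.0079, 0.212]
orientation: [180.0, 0.0, -90.2]
force: [0.5, -0.0, 0.9]
opening: 0.0006
gripper_force: 0.0
```

```bash
cat > fin.py <<'E'
from h import *
ex=np.array([np.cos(-.027),np.sin(-.027)]);ey=np.array([-ex[1],ex[0]]);O=np.array([.5035,.145])-.22*ey
s=snap("wrist"); o=ctrl.get_obs(); print(o["tool_pos"].round(4),s["c"].round(3))
def line(x,y0,y1,st,z):
    r=[]
    for y in np.arange(y0,y1,st):
        p=proj(s,[*(O+x/1000*ex+y/1000*ey),z]); a=cv2.getRectSubPix(s["im"],(1,1),(float(p[0]),float(p[1])))[0,0] if 0<=p[1]<480 else (0,0,0); r.append("%d:%d/%d/%d"%(y,*a))
    print(x,r)
for x in(-65,-40,-10,20,40): line(x,54,68,1,.036)
print("ptr/nib")
for x in(-91,-89,-87,-85,-96,-98): line(x,54,68,1,.035)
E
python3 fin.py; python3 bd.py | grep wrist
```

```text
[ 0.4857 -0.0078  0.212 ] [ 0.485 -0.084  0.371]
-65 ['54:226/171/97', '55:223/169/95', '56:220/166/94', '57:219/164/92', '58:216/162/92', '59:192/157/113', '60:166/159/152', '61:177/167/160', '62:188/176/167', '63:192/180/171', '64:204/192/183', '65:236/226/219', '66:244/236/229', '67:246/238/232']
-40 ['54:225/172/96', '55:222/169/95', '56:215/161/92', '57:215/161/91', '58:218/163/93', '59:185/148/99', '60:170/157/143', '61:183/172/163', '62:191/177/169', '63:195/182/174', '64:212/198/188', '65:235/224/217', '66:244/235/229', '67:245/237/231']
-10 ['54:222/168/95', '55:220/166/94', '56:217/163/92', '57:216/162/92', '58:220/165/94', '59:210/163/99', '60:159/138/118', '61:188/175/167', '62:191/178/169', '63:195/182/173', '64:213/200/189', '65:243/234/227', '66:244/235/228', '67:245/237/230']
20 ['54:222/168/95', '55:223/168/97', '56:221/167/95', '57:221/167/94', '58:221/167/93', '59:216/163/94', '60:181/150/113', '61:169/157/149', '62:190/177/169', '63:197/183/174', '64:218/206/198', '65:240/231/224', '66:241/232/225', '67:243/234/227']
40 ['54:215/161/93', '55:215/161/93', '56:209/1
[... 1404 characters left out ...]
 '64:243/234/228', '65:243/235/227', '66:243/235/227', '67:243/235/227']
-98 ['54:244/236/229', '55:245/236/229', '56:244/235/228', '57:230/214/192', '58:225/210/188', '59:194/158/100', '60:208/157/60', '61:229/177/61', '62:224/182/99', '63:225/200/168', '64:238/226/215', '65:243/234/227', '66:244/235/228', '67:244/235/228']
wrist [262, 119, 128, 92, 9115] [([389, 127], [-77.3, -20.5]), ([387, 130], [-75.6, -17.8]), ([369, 119], [-58.1, -27.1]), ([344, 119], [-34.9, -26.6]), ([310, 138], [-3.6, -8.9]), ([303, 151], [2.8, 3.1]), ([291, 151], [14.3, 3.4]), ([285, 166], [20.0, 17.6]), ([267, 166], [37.3, 18.0]), ([262, 155], [41.9, 7.8]), ([264, 208], [41.1, 59.2]), ([384, 210], [-78.7, 58.4])]
```

```bash
python3 - <<'E'
from h import *
ex=np.array([np.cos(-.027),np.sin(-.027)]);ey=np.array([-ex[1],ex[0]]);O=np.array([.5035,.145])-.22*ey
s=snap("wrist"); im=s["im"].astype(np.float32); im=cv2.GaussianBlur(im,(3,1),0)
def edge(z,f,y0,y1,sgn):
    R=[];ys=np.arange(y0,y1,.1)
    for x in np.arange(-64,42,2):
        p=np.array([proj(s,[*(O+x/1000*ex+y/1000*ey),z]) for y in ys],np.float32)
        q=cv2.remap(im,p[None,:,0],p[None,:,1],1)[0]; v=f(q); v=np.convolve(v,np.ones(5)/5,'same')
        d=sgn*np.gradient(v); R.append((x,ys[5+np.argmax(d[5:-5])]))
    R=np.array(R); k=np.polyfit(*R.T,1); e=R[:,1]-np.polyval(k,R[:,0]); g=abs(e)<1.5; k=np.polyfit(*R[g].T,1); return k,e[g].std(),g.sum()
b=edge(.036,lambda q:q[:,0]-q[:,2],54,66,-1); t=edge(.05,lambda q:q.min(1),56,68,1)
print(b,t); print("gap at -12:",np.polyval(t[0],-12)-np.polyval(b[0],-12),"angle",b[0][0]-t[0][0])
E
```

```text
(array([1.19537171e-02, 5.98189163e+01]), np.float64(0.3241697360575014), np.int64(53)) (array([1.07183019e-02, 5.73035283e+01]), np.float64(0.25677721193983477), np.int64(39))
gap at -12: -2.5005630672445776 angle 0.0012354152025598059
```

```bash
python3 - <<'E'
from h import *
ex=np.array([np.cos(-.027),np.sin(-.027)]);ey=np.array([-ex[1],ex[0]]);O=np.array([.5035,.145])-.22*ey
s=snap("wrist"); im=s["im"].astype(np.float32)
def edge(z,f,y0,y1,sgn):
    R=[];ys=np.arange(y0,y1,.1)
    for x in np.arange(-64,42,2):
        p=np.array([proj(s,[*(O+x/1000*ex+y/1000*ey),z]) for y in ys],np.float32)
        q=cv2.remap(im,p[None,:,0],p[None,:,1],1)[0]; v=np.convolve(f(q),np.ones(5)/5,'same')
        d=sgn*np.gradient(v); R.append((x,ys[5+np.argmax(d[5:-5])]))
    R=np.array(R); k=np.polyfit(*R.T,1); e=R[:,1]-np.polyval(k,R[:,0]); return k,e.std()
b=edge(.036,lambda q:q[:,0]-q[:,2],56,63,-1); t=edge(.05,lambda q:q.min(1),58.8,64,1)
print(b,t); print("gap at -12:",np.polyval(t[0],-12)-np.polyval(b[0],-12),"angle",b[0][0]-t[0][0])
E
```

```text
(array([1.03692953e-02, 5.98168844e+01]), np.float64(0.3268781909945884)) (array([-8.68811482e-03,  6.09617804e+01]), np.float64(0.2304339809284543))
gap at -12: 1.3735849056603726 angle 0.019057410095145798
```

Board gap is about 1.4 mm and the angle 0.019 rad, open on the left. Both are within limits, but a light second push on the left half will close it.

>>> jog_arm([
  [[0,0.017,0.004,0,0,0,10],[0,0.034,0.008,0,0,0,20],[0,0.051,0.012,0,0,0,30],[0,0.068,0.016,0,0,0,40],[0,0.085,0.02,0,0,0,50],[0,0.102,0.024,0,0,0,60],[0,0.12,0.029,0,0,0,70],[0,0.14,0.029,0,0,0,80],[0,0.157,0.029,0,0,0,90],[0,0.157,0.029,0.05,0,0,90],[0,0.157,0.029,0.1,0,0,90],[0,0.157,0.029,0.14,0,0,90],[0,0.157,0.029,0.17,0,0,90],[0,0.157,0.029,0.179,0,0,90],[0,0.157,0.029,0.179,0,0,90]],
])

```text
clock: 24.62
tool_pos: [0.4569, -0.1646, 0.0332]
orientation: [-180.0, -0.0, -180.0]
force: [0.2, -0.4, 0.8]
opening: 0.0005
gripper_force: 0.0
```

>>> jog_arm([
  [[0,0,0.008,0,0,0,0],[0,0,0.016,0,0,0,0],[0,0,0.024,0,0,0,0],[0,0,0.03,0,0,0,0],[0,0,0.033,0,0,0,0],[0,0,0.034,0,0,0,0],[0,0,0.034,0,0,0,0]],
])

```text
clock: 25.5
tool_pos: [0.4567, -0.1306, 0.033]
orientation: [-180.0, -0.0, 180.0]
force: [-0.2, -0.4, -0.8]
opening: -0.0
gripper_force: 0.0
```

>>> jog_arm([
  [[0,0,0.0007,0,0,0,0],[0,0,0.0014,0,0,0,0],[0,0,0.002,0,0,0,0],[0,0,0.002,0,0,0,0]],
])

```text
clock: 26.0
tool_pos: [0.4565, -0.1287, 0.033]
orientation: [-180.0, -0.0, 180.0]
force: [-0.4, -1.2, -0.4]
opening: 0.0005
gripper_force: 0.4
```

>>> jog_arm([
  [[0,0,0.0005,0,0,0,0],[0,0,0.001,0,0,0,0],[0,0,0.001,0,0,0,0]],
])

```text
clock: 26.38
tool_pos: [0.4564, -0.1277, 0.033]
orientation: [-180.0, -0.0, 180.0]
force: [-1.2, -1.6, -0.8]
opening: 0.0004
gripper_force: 0.8
```

>>> jog_arm([
  [[0,0,0.0005,0,0,0,0],[0,0,0.001,0,0,0,0],[0,0,0.001,0,0,0,0]],
])

```text
clock: 26.75
tool_pos: [0.4566, -0.1269, 0.0334]
orientation: [-180.0, -0.0, -180.0]
force: [-2.0, -2.7, 5.7]
opening: 0.0006
gripper_force: 3.4
```

>>> jog_arm([
  [[0,0,-0.003,0,0,0,0],[0,0,-0.008,0,0,0,0],[0,0,-0.02,0,0,0,0],[0,0,-0.03,0,0,0,0],[0,0,-0.03,-0.05,0,0,0],[0,0,-0.03,-0.1,0,0,0],[0,0,-0.03,-0.15,0,0,0],[0,0,0.02,-0.18,0,0,-10],[0,0,0.07,-0.18,0,0,-20],[0,0,0.12,-0.18,0,0,-30],[0,-0.02,0.12,-0.18,0,0,-40],[0,-0.029,0.12,-0.18,0,0,-50],[0,-0.029,0.12,-0.18,0,0,-60],[0,-0.029,0.12,-0.18,0,0,-70],[0,-0.029,0.12,-0.18,0,0,-80],[0,-0.029,0.12,-0.18,0,0,-90],[0,-0.029,0.12,-0.18,0,0,-90],[0,-0.029,0.12,-0.18,0,0,-90]],
])

```text
clock: 29.0
tool_pos: [0.4857, -0.0069, 0.213]
orientation: [180.0, 0.0, -90.2]
force: [-0.2, 0.4, -0.2]
opening: 0.0004
gripper_force: 0.0
```

```bash
python3 fin.py; python3 - <<'E'
from h import *
ex=np.array([np.cos(-.027),np.sin(-.027)]);ey=np.array([-ex[1],ex[0]]);O=np.array([.5035,.145])-.22*ey
s=snap("wrist"); im=s["im"].astype(np.float32)
def edge(z,f,y0,y1,sgn):
    R=[];ys=np.arange(y0,y1,.1)
    for x in np.arange(-64,42,2):
        p=np.array([proj(s,[*(O+x/1000*ex+y/1000*ey),z]) for y in ys],np.float32)
        q=cv2.remap(im,p[None,:,0],p[None,:,1],1)[0]; v=np.convolve(f(q),np.ones(5)/5,'same')
        d=sgn*np.gradient(v); R.append((x,ys[5+np.argmax(d[5:-5])]))
    R=np.array(R); k=np.polyfit(*R.T,1); e=R[:,1]-np.polyval(k,R[:,0]); return k,e.std()
b=edge(.036,lambda q:q[:,0]-q[:,2],56,63,-1); t=edge(.05,lambda q:q.min(1),58.8,64,1)
print(b,t); print("gap at -12:",np.polyval(t[0],-12)-np.polyval(b[0],-12),"angle",b[0][0]-t[0][0])
E
```

```text
[ 0.4857 -0.0069  0.213 ] [ 0.485 -0.083  0.371]
-65 ['54:220/166/94', '55:223/169/96', '56:225/171/97', '57:223/169/95', '58:220/165/95', '59:219/163/94', '60:220/165/94', '61:212/167/111', '62:187/175/166', '63:190/178/169', '64:199/186/177', '65:240/230/222', '66:244/236/229', '67:246/238/232']
-40 ['54:223/170/96', '55:225/173/98', '56:225/171/96', '57:221/166/94', '58:215/161/91', '59:216/161/91', '60:214/161/92', '61:174/149/120', '62:179/168/158', '63:194/181/173', '64:215/203/193', '65:237/227/219', '66:244/236/229', '67:246/238/232']
-10 ['54:221/168/94', '55:222/167/95', '56:220/165/92', '57:217/161/91', '58:217/162/91', '59:221/167/94', '60:219/167/100', '61:179/161/144', '62:191/178/169', '63:193/181/172', '64:217/203/193', '65:240/230/222', '66:244/236/229', '67:245/237/230']
20 ['54:221/166/95', '55:223/169/97', '56:222/168/95', '57:221/166/93', '58:220/166/93', '59:221/166/94', '60:197/154/104', '61:173/154/136', '62:190/178/169', '63:199/185/177', '64:220/207/199', '65:241/232/225', '66:242/234/226', '67:243/235/228']
40 ['54:217/161/91', '55:216/162/92', '56:209/157/
[... 1240 characters left out ...]
', '55:243/235/228', '56:243/234/227', '57:243/234/227', '58:242/233/226', '59:201/169/113', '60:210/160/58', '61:230/179/67', '62:238/210/150', '63:242/231/215', '64:243/235/227', '65:243/235/227', '66:243/235/227', '67:243/235/227']
-98 ['54:244/235/229', '55:244/236/228', '56:244/235/228', '57:227/207/180', '58:218/195/165', '59:198/163/108', '60:214/165/64', '61:230/178/62', '62:222/184/109', '63:227/205/175', '64:239/227/216', '65:244/235/227', '66:244/235/228', '67:244/235/228']
(array([-8.09143687e-03,  6.05802612e+01]), np.float64(0.32169736836419227)) (array([-8.91791647e-03,  6.09741171e+01]), np.float64(0.2779930035537967))
gap at -12: 0.403773584905629 angle 0.0008264796000640208
```

Board is flush (gap about 0.4 mm, angle 0.001 rad), the gauge has not moved, and the arm is clear. Handing in.

```bash
python3 -c "
from plant import ctrl
print(ctrl.close_job())"
```

```text
the job is handed in; nothing more can be done
None
```

I handed the job in at about 29 s: by my last camera measurement the gauge pointer is within 1 mm of the clip with the play taken up, and the board is flush against the gauge (gap about 0.4 mm, angle about 0.001 rad). `close_job()` returned no verdict, so I have no confirmation that it passed.

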